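# Size a steel bar in the slotted rack

## Task

Take the bar that stands by itself in the lane of the stock tray nearest the robot: lift its free end over the lip, draw it out endwise from under the roof, set it down on edge on the bench beyond the lip, clear of the tray, and let go. Then take it again by its middle and leave it seated fully down in the narrowest slot of the sizing rack that will take it, its ends about level with the rack's; trying the slots from the narrowest up shows which one that is. Leave the other two bars in the tray and the things around where they are.

Things in the scene. Friction and masses are not known exactly. Their poses are not given: they have to be found in the camera images.
- bar_a_mid (a point): Centre of one of three look-alike plain steel bars, 120 long (local y) x 34 high (local z), on edge, 0.2 to 0.4 kg; point 17 mm above its lower edge. They differ only in thickness (local x), unknown, between 11 and 19 mm. Whichever of the three stands in the tray's separate lane (tray x = -0.040) is the one to stow; the other two stay.
- bar_b_mid (a point): Centre of one of three look-alike plain steel bars, 120 long (local y) x 34 high (local z), on edge, 0.2 to 0.4 kg; point 17 mm above its lower edge. They differ only in thickness (local x), unknown, between 11 and 19 mm. Whichever of the three stands in the tray's separate lane (tray x = -0.040) is the one to stow; the other two stay.
- bar_c_mid (a point): Centre of one of three look-alike plain steel bars, 120 long (local y) x 34 high (local z), on edge, 0.2 to 0.4 kg; point 17 mm above its lower edge. They differ only in thickness (local x), unknown, between 11 and 19 mm. Whichever of the three stands in the tray's separate lane (tray x = -0.040) is the one to stow; the other two stay.
- bar_a: The same bar as bar_a_mid, with its origin at the centre of its lower edge; same axes.
- bar_b: The same bar as bar_b_mid, with its origin at the centre of its lower edge; same axes.
- bar_c: The same bar as bar_c_mid, with its origin at the centre of its lower edge; same axes.
- stock_tray: Fixed grey metal tray, 118 (x) x 140 (y) x 51 mm, origin under its middle at bench level. Floor top at z = 4 mm. Bars stand on it along y, middles at y = -0.002, in lanes at x = -0.040 (separate lane), +0.018 and +0.047. Front half (y < 0.003): open above, no side walls. Rear half: roofed, 26 mm clear between lane partitions, closed rear wall 7 mm behind the bars.
- tray_lip (a point): Middle of the top of the lip at the front end of the separate lane; same axes as the tray. The lip is 5 mm thick (y from -0.070 to -0.065) and stands 10 mm above the tray floor. The bar's front end must be raised 12 to 18 mm, its rear end staying low under the roof, to slide out along its length over the lip toward -y.
- tray_roof (a point): Underside of the roof's front edge over the separate lane, 10 mm above the standing bar's top; the roof is 3 mm thick and runs from here to the rear (+y). Only the front 55 to 65 mm of the bar are free above.
- sizing_rack: Fixed steel rack, 128 (x) x 120 (y) x 28 mm, origin under its middle at bench level. On a 6 mm base stand two combs of 7 mm fins, 22 mm high (tops z = 28 mm, square, no lead-in), at y -0.060 to -0.030 and +0.030 to +0.060; the 60 mm between them are open for fingers holding a bar by its middle. Five slots run along y through both combs, narrowest at -x.
- slot_1 (a point): Middle of slot 1 of the rack, on its base (6 mm above the bench, 22 mm below the fin tops); same axes as the rack, the slot runs along y. Width 10.0 mm, centre at rack x = -0.0500. A seated bar's centre is 17 mm above this point; a bar too thick stops on the fin tops, 39 mm above. In the slot that fits, a bar has 1.4 mm of play.
- slot_2 (a point): Middle of slot 2 of the rack, on its base (6 mm above the bench, 22 mm below the fin tops); same axes as the rack, the slot runs along y. Width 13.2 mm, centre at rack x = -0.0314. A seated bar's centre is 17 mm above this point; a bar too thick stops on the fin tops, 39 mm above. In the slot that fits, a bar has 1.4 mm of play.
- slot_3 (a point): Middle of slot 3 of the rack, on its base (6 mm above the bench, 22 mm below the fin tops); same axes as the rack, the slot runs along y. Width 16.4 mm, centre at rack x = -0.0096. A seated bar's centre is 17 mm above this point; a bar too thick stops on the fin tops, 39 mm above. In the slot that fits, a bar has 1.4 mm of play.
- slot_4 (a point): Middle of slot 4 of the rack, on its base (6 mm above the bench, 22 mm below the fin tops); same axes as the rack, the slot runs along y. Width 19.6 mm, centre at rack x = +0.0154. A seated bar's centre is 17 mm above this point; a bar too thick stops on the fin tops, 39 mm above. In the slot that fits, a bar has 1.4 mm of play.
- slot_5 (a point): Middle of slot 5 of the rack, on its base (6 mm above the bench, 22 mm below the fin tops); same axes as the rack, the slot runs along y. Width 22.8 mm, centre at rack x = +0.0436. A seated bar's centre is 17 mm above this point; a bar too thick stops on the fin tops, 39 mm above. In the slot that fits, a bar has 1.4 mm of play.
- v_block: Loose steel V-block, 60x48x30 mm, bystander; origin under its middle.
- paste_tin: Loose round tin, 66 mm across, 39 mm high, bystander; origin under its middle.
- tape_roll: Loose roll of masking tape lying flat, 72 mm across, 19 mm high, bystander; origin under its middle.
- wrench: Loose combination wrench lying flat along its y, 28x155x7 mm, bystander; origin under its middle.

How it is judged:
On the way:
1. the bar is out of the tray and stands on edge on the bench, let go (((height (world z) of bar_a_mid below 0.021 m and angle between bar_a_mid's own z axis and vertical below 0.15 rad and y of bar_a_mid in the frame of stock_tray below -0.128 m and contact force between the fingers and bar_a below 0.05 N and linear speed of bar_a below 0.02 m/s) or (height (world z) of bar_b_mid below 0.021 m and angle between bar_b_mid's own z axis and vertical below 0.15 rad and y of bar_b_mid in the frame of stock_tray below -0.128 m and contact force between the fingers and bar_b below 0.05 N and linear speed of bar_b below 0.02 m/s) or (height (world z) of bar_c_mid below 0.021 m and angle between bar_c_mid's own z axis and vertical below 0.15 rad and y of bar_c_mid in the frame of stock_tray below -0.128 m and contact force between the fingers and bar_c below 0.05 N and linear speed of bar_c below 0.02 m/s))), for 0.2 s.
At the end, for the whole second after the job is handed in: The bar from the separate lane rests on the base of the narrowest rack slot it fits: both broad faces (c1, c2) within 2 mm of the slot sides, within 15 mm of centred along it, height within 4 mm, in line within 0.12 rad, upright, at rest; the other bars within 15 mm of their start (((((x of bar_a_mid in the frame of slot_2 between -0.005 and 0.005 m and (x of bar_a_c1 in the frame of slot_2 above 0.004 m or x of bar_a_c1 in the frame of slot_2 below -0.004 m) and (x of bar_a_c2 in the frame of slot_2 above 0.004 m or x of bar_a_c2 in the frame of slot_2 below -0.004 m)) or (x of bar_a_mid in the frame of slot_3 between -0.005 and 0.005 m and (x of bar_a_c1 in the frame of slot_3 above 0.0056 m or x of bar_a_c1 in the frame of slot_3 below -0.0056 m) and (x of bar_a_c2 in the frame of slot_3 above 0.0056 m or x of bar_a_c2 in the frame of slot_3 below -0.0056 m)) or (x of bar_a_mid in the frame of slot_4 between -0.005 and 0.005 m and (x of bar_a_c1 in the frame of slot_4 above 0.0072 m or x of bar_a_c1 in the frame of slot_4 below -0.0072 m) and (x of bar_a_c2 in the frame of slot_4 above 0.0072 m or x of bar_a_c2 in the frame of slot_4 below -0.0072 m))) and y of bar_a_mid in the frame of sizing_rack between -0.015 and 0.015 m and z of bar_a_mid in the frame of sizing_rack between 0.019 and 0.027 m and angle between the y axis of bar_a_mid and the y axis of sizing_rack, either way round below 0.12 rad and angle between bar_a_mid's own z axis and vertical below 0.15 rad and linear speed of bar_a below 0.02 m/s and distance of each of bar_b_mid, bar_c_mid from where it was at the start of the episode below 0.015 m and x of each of bar_b_mid, bar_c_mid in the frame of stock_tray above -0.011 m) or (((x of bar_b_mid in the frame of slot_2 between -0.005 and 0.005 m and (x of bar_b_c1 in the frame of slot_2 above 0.004 m or x of bar_b_c1 in the frame of slot_2 below -0.004 m) and (x of bar_b_c2 in the frame of slot_2 above 0.004 m or x of bar_b_c2 in the frame of slot_2 below -0.004 m)) or (x of bar_b_mid in the frame of slot_3 between -0.005 and 0.005 m and (x of bar_b_c1 in the frame of slot_3 above 0.0056 m or x of bar_b_c1 in the frame of slot_3 below -0.0056 m) and (x of bar_b_c2 in the frame of slot_3 above 0.0056 m or x of bar_b_c2 in the frame of slot_3 below -0.0056 m)) or (x of bar_b_mid in the frame of slot_4 between -0.005 and 0.005 m and (x of bar_b_c1 in the frame of slot_4 above 0.0072 m or x of bar_b_c1 in the frame of slot_4 below -0.0072 m) and (x of bar_b_c2 in the frame of slot_4 above 0.0072 m or x of bar_b_c2 in the frame of slot_4 below -0.0072 m))) and y of bar_b_mid in the frame of sizing_rack between -0.015 and 0.015 m and z of bar_b_mid in the frame of sizing_rack between 0.019 and 0.027 m and angle between the y axis of bar_b_mid and the y axis of sizing_rack, either way round below 0.12 rad and angle between bar_b_mid's own z axis and vertical below 0.15 rad and linear speed of bar_b below 0.02 m/s and distance of each of bar_a_mid, bar_c_mid from where it was at the start of the episode below 0.015 m and x of each of bar_a_mid, bar_c_mid in the frame of stock_tray above -0.011 m) or (((x of bar_c_mid in the frame of slot_2 between -0.005 and 0.005 m and (x of bar_c_c1 in the frame of slot_2 above 0.004 m or x of bar_c_c1 in the frame of slot_2 below -0.004 m) and (x of bar_c_c2 in the frame of slot_2 above 0.004 m or x of bar_c_c2 in the frame of slot_2 below -0.004 m)) or (x of bar_c_mid in the frame of slot_3 between -0.005 and 0.005 m and (x of bar_c_c1 in the frame of slot_3 above 0.0056 m or x of bar_c_c1 in the frame of slot_3 below -0.0056 m) and (x of bar_c_c2 in the frame of slot_3 above 0.0056 m or x of bar_c_c2 in the frame of slot_3 below -0.0056 m)) or (x of bar_c_mid in the frame of slot_4 between -0.005 and 0.005 m and (x of bar_c_c1 in the frame of slot_4 above 0.0072 m or x of bar_c_c1 in the frame of slot_4 below -0.0072 m) and (x of bar_c_c2 in the frame of slot_4 above 0.0072 m or x of bar_c_c2 in the frame of slot_4 below -0.0072 m))) and y of bar_c_mid in the frame of sizing_rack between -0.015 and 0.015 m and z of bar_c_mid in the frame of sizing_rack between 0.019 and 0.027 m and angle between the y axis of bar_c_mid and the y axis of sizing_rack, either way round below 0.12 rad and angle between bar_c_mid's own z axis and vertical below 0.15 rad and linear speed of bar_c below 0.02 m/s and distance of each of bar_a_mid, bar_b_mid from where it was at the start of the episode below 0.015 m and x of each of bar_a_mid, bar_b_mid in the frame of stock_tray above -0.011 m))); the robot touches nothing.
It fails at once if the V-block is pushed more than 25 mm (distance of v_block from where it was at the start of the episode above 0.025 m).
It fails at once if the tin is pushed more than 25 mm (distance of paste_tin from where it was at the start of the episode above 0.025 m).
It fails at once if the tape roll is pushed more than 25 mm (distance of tape_roll from where it was at the start of the episode above 0.025 m).
It fails at once if the wrench is pushed more than 25 mm (distance of wrench from where it was at the start of the episode above 0.025 m).
It also fails if it takes over 64 s, if anything falls off the work surface, if the arm or the gripper's body presses on something with over 40 N, if the wrist force passes 120 N, or if a joint passes its speed limit or range.

## Robot

A 7-joint arm with a two-finger parallel gripper is mounted at the origin on a cart in front of the work surface, level with it; the furniture and walls round the work are solid. World frame = base frame: x ahead of the robot, y to its left, z up, the work surface at z = 0. Lengths are in m, angles in rad, forces in N, time in s.
With the tool pointing down it reaches from about 0.4 to 0.85 m from the base axis. Payload 10.4 kg.
Tool frame: the origin (TCP) lies at the very end of the fingers, on their centre line; the grasp point (between the pads) lies 19 mm behind it; x points along the fingers, z is the direction in which the jaws open and shut, and the axes are right-handed (so a half turn about x gives the same grasp; the last joint's range is limited). The gripper opens to 85 mm and grips with 20 to 120 N. Pads are 22 mm wide; open, the fingers measure 114 mm over their backs; the gripper's body (76 mm by 85 mm) begins 54 mm behind the grasp point. The pads swing forward as they close: fully open they stand 13 mm farther back than shut.
Start: joints at [-1.305, 0.332, -0.065, 1.46, 0.022, 1.35, -0.088], TCP at [0.178, 0.599, 0.231] pointing down, gripper open.
Joint ranges: [-2.6, 2.6], [-0.5, 2.12], [-1.47, 1.34], [0.16, 2.42], [-1.27, 4.41], [0.06, 2.06], [-2.6, 2.6]. Speed limits (rad/s): [2.22, 2.22, 2.79, 2.79, 3.14, 3.14, 3.14].

## Interface

Orientations are given as a unit quaternion [x, y, z, w].
In Python, from workcell import telemetry, viewer, manip, spot_in, mark_of gives the robot as it stands. The module is installed in compiled form; this text tells all that it offers.
- The arm moves only by the shell command python3 -m crank 'ROWS' [FORCE]. ROWS is JSON, a list of rows, each a list of 3 entries, a list of its own where there are three numbers: the closure, from 0 (fully open) to 1 (shut), then the shift along the world's x, y, z in cm, then the turn, a rotation vector about the world's x, y, z in rad. A call has 1 to 12 rows; each row shifts and turns the commanded pose from where the row before left it; what a row does not reach is not made up. A row lasts 1/12 s, in which the tool goes at most 41.7 mm and 7.16 degrees, less where a joint would pass 70% of its speed; a pose out of reach is approached as far as the arm can. A call with a gripper value outside its range is refused whole. The fingers move at their own pace and stop on an object; FORCE is the grip in N (left out, the last holds). Time passes only in rows, so rows that do not move let the fingers close. It gives the time, the measured TCP pose, the force and the opening at its end, in the units of the state.
- telemetry.get_obs(): the state, without advancing time (a new reading comes with each control period).
- viewer.camera(name): name is "scene" or "top"; returns a dict with "frame" (420x560x3 uint8, red, green, blue), "intrinsics" (3x3 intrinsics, pixels), "cam_to_world" (4x4, takes a point from camera to world coordinates). Camera axes: x right, y up, looking along -z (the intrinsics and any distortion apply to the point x, -y, -z); pixel columns grow to the right and rows downward; lengths in m; the calibration is good to about 2 mm. A picture is of the moment at which its call begins. There is no depth.
- manip.hand_in(): hands the job in, once; it reports no verdict.
Trained networks look in a picture, given as the dict that the camera call returned (one of the last four; its "shot" number tells which), for a name from the list of things; names that differ only in an ending like _2 or _b are one class to them, and where a whole thing is asked for, a point or a joint stands for the part that bears it (a point fixed in the world has none). Each returns a list of dicts, best first, with "conf" (0 to 1); they miss things now and then, are a little off and sometimes report something else, mostly with a low value. They report only what shows in the picture. A call takes as long as a camera call.
- spot_in(thing, picture): "location" ([x, y, z] in m, in the coordinates of the camera as it stood for that picture, good to about 4 mm: the middle of the surface that is visible of it).
- mark_of(thing, picture): "location" ([x, y, z] in m, in the coordinates of the camera as it stood for that picture, good to about 4 mm: a listed point, or the origin of a listed thing).
The state is a dict: "clock": time; "joint_pos": joint angles; "joint_velocities": joint speeds; "tau": joint torques, N m; "position": TCP position; "ee_rot": TCP orientation; "ft_force": force on the tool from outside, world axes, zero at the start; "torque": the same for the moment, N m; "grip_width": opening from 0.0 (shut) to 1.0 (fully open).
Only numpy, scipy, OpenCV 4.12 (cv2) and the standard library are available. Lean on these libraries where they do the work, as an engineer would, in place of code of your own. Each camera call takes 0.05 s, during which the arm holds its last target. There are 200 camera calls.

## Working session

There is one attempt and no reset: what is moved stays moved. The work goes in short steps, Python scripts to look and compute and a shell command to move; the robot and the scene stay as the last step left them, time stands still between calls to the robot, and variables do not carry over. Pictures are saved under pics/ and viewed, about 8 in all and at most 12, crops included, and the job is handed in when it is done.

```bash
mkdir -p pics; cat > h.py <<'E'
import numpy as np, cv2
from workcell import telemetry, viewer, manip, spot_in, mark_of
def W(c,p): return (c["cam_to_world"]@np.r_[p,1])[:3]
def proj(c,P):
    M=np.linalg.inv(c["cam_to_world"]); p=(M@np.r_[P,1])[:3]; q=c["intrinsics"]@np.array([p[0],-p[1],-p[2]]); return q[:2]/q[2]
def ray(c,uv,z):
    d=np.linalg.inv(c["intrinsics"])@np.array([uv[0],uv[1],1]); d=c["cam_to_world"][:3,:3]@np.array([d[0],-d[1],-d[2]]); o=c["cam_to_world"][:3,3]
    return o+d*(z-o[2])/d[2]
def save(c,n,s=1): cv2.imwrite("pics/"+n,cv2.resize(c["frame"][:,:,::-1],None,fx=s,fy=s))
E
python3 - <<'E'
from h import *
np.set_printoptions(precision=4,suppress=True)
print(telemetry.get_obs())
for n in("top","scene"):
    c=viewer.camera(n); save(c,n+"0.png",1.42); print(n,[k for k in c],c["cam_to_world"][:3,3],c["intrinsics"][0,0])
    for t in ["stock_tray","tray_lip","tray_roof","sizing_rack","slot_1","slot_3","slot_5","bar_a_mid","v_block","paste_tin","tape_roll","wrench"]:
        print(t,[(W(c,d["location"]).round(4),round(d["conf"],2)) for d in mark_of(t,c)[:4]])
E
```

```text
{'clock': 0.0, 'joint_pos': array([-1.3046,  0.3328, -0.0647,  1.4609,  0.0216,  1.3499, -0.0885]), 'joint_velocities': array([-0.0002,  0.    , -0.0015, -0.0014,  0.0003, -0.0007, -0.0019]), 'tau': array([ -0.0002, -62.5454,   0.049 , -39.1594,   0.0161,   0.0101,
        -0.    ]), 'position': array([0.1779, 0.5988, 0.2305]), 'ee_rot': array([-0.4232,  0.5671,  0.4226,  0.5664]), 'ft_force': array([-0.3982,  0.2204, -0.3824]), 'torque': array([-0.0222, -0.0156, -0.0215]), 'grip_width': 0.996755898115458}
top ['frame', 'intrinsics', 'cam_to_world', 'shot'] [ 0.375  -0.0969  1.073 ] 522.4779449197567
stock_tray [(array([ 0.5616,  0.1662, -0.0005]), 0.84)]
tray_lip [(array([0.5167, 0.1013, 0.0103]), 0.88)]
tray_roof [(array([0.5159, 0.1731, 0.0532]), 0.79)]
sizing_rack [(array([ 0.476 , -0.2026,  0.0014]), 0.71)]
slot_1 [(array([ 0.4659, -0.2015,  0.0046]), 0.86), (array([ 0.5208, -0.1971,  0.0053]), 0.77), (array([ 0.4951, -0.2032,  0.0076]), 0.65), (array([ 0.4459, -0.1983,  0.0068]), 0.6)]
slot_3 [(array([ 0.4659, -0.2015,  0.0046]), 0.86), (array([ 0.5208, -0.1971,  0.0053]), 0.77
[... 1219 characters left out ...]
0.2031,  0.0066]), 0.68)]
slot_3 [(array([ 0.5196, -0.1991,  0.0011]), 0.84), (array([ 0.486 , -0.2016,  0.0042]), 0.81), (array([ 0.4427, -0.2011,  0.0025]), 0.78), (array([ 0.4276, -0.2031,  0.0066]), 0.68)]
slot_5 [(array([ 0.5196, -0.1991,  0.0011]), 0.84), (array([ 0.486 , -0.2016,  0.0042]), 0.81), (array([ 0.4427, -0.2011,  0.0025]), 0.78), (array([ 0.4276, -0.2031,  0.0066]), 0.68)]
bar_a_mid [(array([0.6005, 0.1625, 0.0205]), 0.7)]
v_block [(array([ 0.6186,  0.0125, -0.    ]), 0.85)]
paste_tin [(array([ 0.6348, -0.1034, -0.0041]), 0.75)]
tape_roll [(array([ 0.4126, -0.3435, -0.0008]), 0.66), (array([0.5733, 0.1634, 0.0009]), 0.18)]
wrench [(array([ 0.4382, -0.0306, -0.001 ]), 0.75)]
```

```bash
python3 - <<'E'
import cv2
i=cv2.imread("pics/top0.png"); print(i.shape)
E
```

```text
(596, 795, 3)
```

View pics/top0.png

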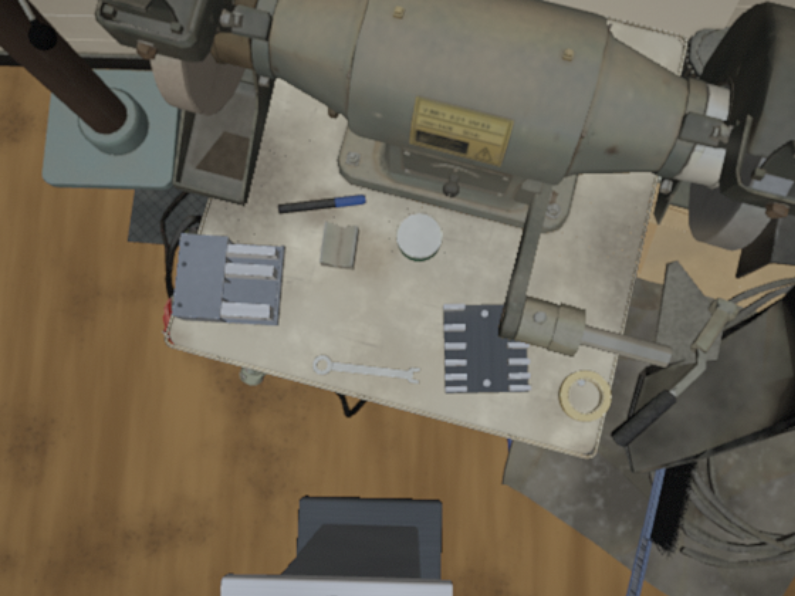

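View pics/scene0.png

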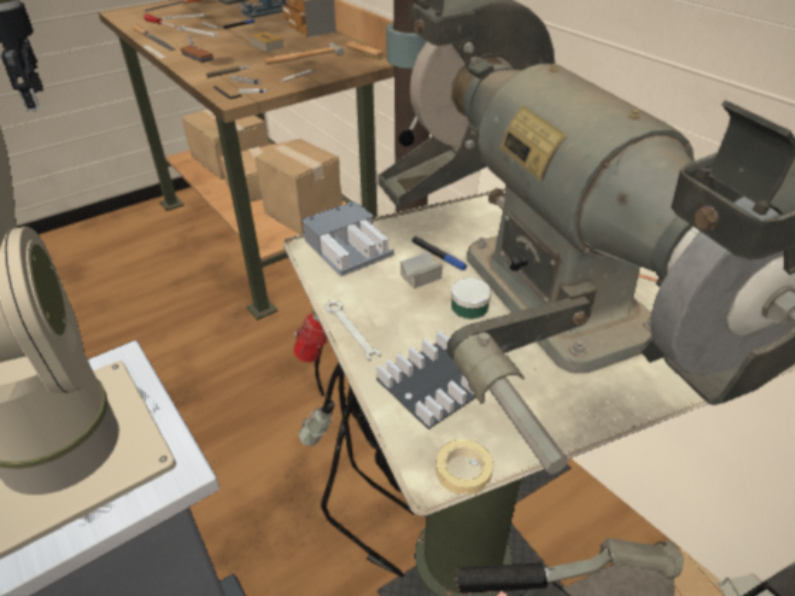

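The top view shows the tray at (230,280), with its roof to the left (+y) and the separate lane at the bottom, nearest the robot. The rack is at (486,348). A grinder tool-rest arm and pipe hang over the rack's -y/+x corner at about (545,325), so I need their height before moving there. The wrench at (370,370), V-block and tin are clear of the tray's front.

```bash
python3 - <<'E'
from h import *
np.set_printoptions(precision=4,suppress=True)
T=viewer.camera("top");S=viewer.camera("scene")
def tri(a,b):
    A=[];r=[]
    o=[];d=[]
    for c,uv in((T,a),(S,b)):
        uv=np.array(uv)/1.42; p=ray(c,uv,0); o.append(c["cam_to_world"][:3,3]); d.append((p-o[-1])/np.linalg.norm(p-o[-1]))
    M=sum(np.eye(3)-np.outer(x,x) for x in d); v=sum((np.eye(3)-np.outer(x,x))@y for x,y in zip(d,o)); P=np.linalg.solve(M,v)
    return P,[np.linalg.norm((np.eye(3)-np.outer(x,x))@(P-y)) for x,y in zip(d,o)]
print("pipe end",tri((670,352),(553,465)))
print("arm tip",tri((506,333),(458,343)))
print("cyl end",tri((583,333),(512,387)))
print("arm top/root",tri((538,185),(590,300)))
t=cv2.resize(T["frame"][155:235,115:207,::-1],None,fx=4.3,fy=4.3,interpolation=cv2.INTER_CUBIC)
r=cv2.resize(T["frame"][205:285,302:394,::-1],None,fx=4.3,fy=4.3,interpolation=cv2.INTER_CUBIC)
cv2.imwrite("pics/crop1.png",np.hstack([t,r])); print(t.shape)
E
```

```text
pipe end (array([ 0.466 , -0.4392,  0.0773]), [np.float64(0.005261993056558639), np.float64(0.005261993056558555)])
arm tip (array([ 0.4924, -0.223 ,  0.0876]), [np.float64(0.004549902228886818), np.float64(0.004549902228886895)])
cyl end (array([ 0.4951, -0.3261,  0.0881]), [np.float64(0.004602140196068726), np.float64(0.004602140196068733)])
arm top/root (array([ 0.7026, -0.2696,  0.09  ]), [np.float64(0.010170758997526412), np.float64(0.010170758997526452)])
(344, 396, 3)
```

View pics/crop1.png

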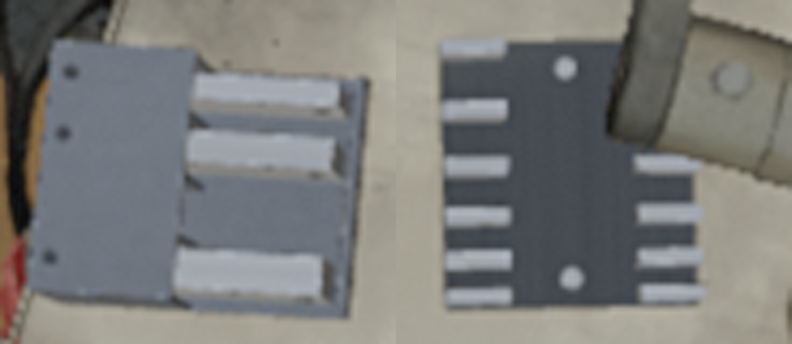

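The left crop shows three bars under the roof edge, with the near bar at rows 250–297 looking the thickest. The right crop shows the rack fins at rows 48–297, with the tool rest covering the +x/-y corner from about row 140 up. I'll look at the rest's underside in the scene camera and fit the tray and rack yaw.

```bash
cat > fit.py <<'E'
from h import *
from scipy.optimize import least_squares
def fit(T,uvs,pts,x0):
    f=lambda q:np.concatenate([proj(T,[q[0]+np.cos(q[2])*p[0]-np.sin(q[2])*p[1],q[1]+np.sin(q[2])*p[0]+np.cos(q[2])*p[1],p[2]])-u for u,p in zip(uvs,pts)])
    r=least_squares(f,x0); return r.x,np.abs(r.fun).max()
E
python3 - <<'E'
from fit import *
np.set_printoptions(precision=4,suppress=True)
T=viewer.camera("top");S=viewer.camera("scene")
# crop px -> full px
t=lambda u,v:np.array([115+(u+.5)/4.3-.5,155+(v+.5)/4.3-.5]); r=lambda u,v:np.array([302+(u-396+.5)/4.3-.5,205+(v+.5)/4.3-.5])
# tray: roof corners (z .051): rear-far, rear-near, front-edge near/far ; floor front corners
pt=[(55,40,.059,.070,.051),(30,291,-.059,.070,.051),(197,50,.059,.003,.051),(172,303,-.059,.003,.051)]
print("tray",fit(T,[t(a[0],a[1]) for a in pt],[a[2:] for a in pt],[.56,.167,0]))
# rack fin tops: left ends of +y comb (y=.06) fin centre lines, right ends of -y comb
fx=[-.0585,-.0415,-.0213,.0021,.0287,.0585]
pr=[]
for v,x in zip([293,256,212,163,107,45],fx): pr.append((443 if v<150 else 446,v,x,.060,.028))
for v,x in zip([293,257,213,164],fx): pr.append((702 if v>200 else 698,v,x,-.060,.028))
print("rack",fit(T,[r(a[0],a[1]) for a in pr],[a[2:] for a in pr],[.476,-.202,0]))
cv2.imwrite("pics/crop2.png",cv2.resize(S["frame"][215:345,255:415,::-1],None,fx=5,fy=5,interpolation=cv2.INTER_CUBIC)[:600])
E
```

```text
tray (array([ 0.5605,  0.1671, -0.0307]), np.float64(0.6402592560277327))
rack (array([ 0.4765, -0.2005,  0.0272]), np.float64(0.6635383020562244))
```

View pics/crop2.png

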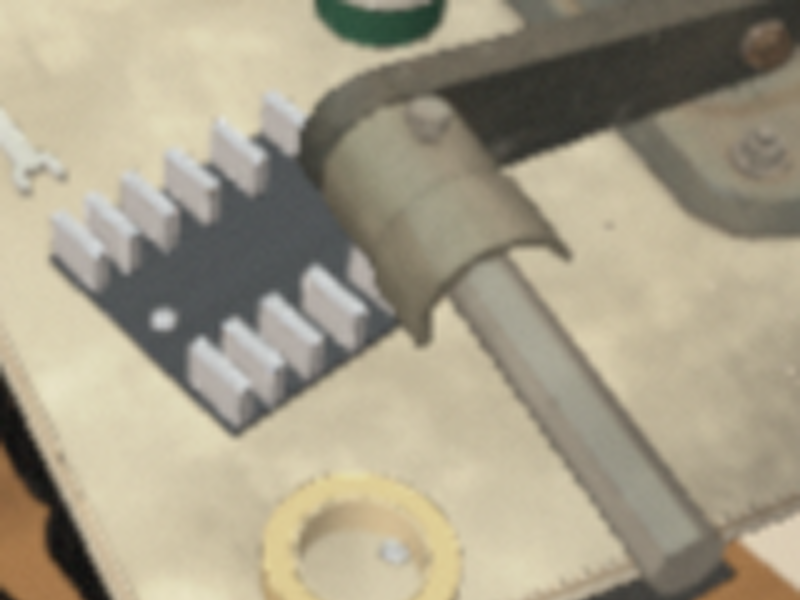

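```bash
python3 - <<'E'
from fit import *
np.set_printoptions(precision=4,suppress=True)
T=viewer.camera("top");S=viewer.camera("scene")
print(T["cam_to_world"]); print(T["intrinsics"])
def tri(a,b):
    o=[];d=[]
    for c,uv in((T,a),(S,b)):
        p=ray(c,uv,0); o.append(c["cam_to_world"][:3,3]); d.append((p-o[-1])/np.linalg.norm(p-o[-1]))
    M=sum(np.eye(3)-np.outer(x,x) for x in d); v=sum((np.eye(3)-np.outer(x,x))@y for x,y in zip(d,o)); P=np.linalg.solve(M,v)
    return P,[np.linalg.norm((np.eye(3)-np.outer(x,x))@(P-y)) for x,y in zip(d,o)]
print("shell near lower tip",tri((578/1.42,355/1.42),(340,284)))
print("shell near-left low",tri((505/1.42,336/1.42),(319,252)))
print("bolt",tri((302+(732-396)/4.3,205+77/4.3),(255+429/5,215+115/5)))
def draw(c,P,q,img,o,s,col):
    uv=[]
    for p in P:
        w=[q[0]+np.cos(q[2])*p[0]-np.sin(q[2])*p[1],q[1]+np.sin(q[2])*p[0]+np.cos(q[2])*p[1],p[2]]
        uv.append((proj(c,w)-o+.5)*s)
    cv2.polylines(img,[np.int32(uv)],True,col,1)
def rect(x0,x1,y0,y1,z): return [(x0,y0,z),(x1,y0,z),(x1,y1,z),(x0,y1,z)]
def tile(c,o,w,h,s): return cv2.resize(c["frame"][o[1]:o[1]+h,o[0]:o[0]+w,::-1],None,fx=s,fy=s,interpolation=cv2.INTER_CUBIC)
a=tile(T,(115,155),92,80,4.3); b=tile(T,(302,205),92,80,4.3)
qt=[.5605,.1671,-.0307]; qr=[.4765,-.2005,.0272]
draw(T,rect(-.059,.059,.003,.07,.051),qt,a,(115,155),4.3,(0,0,255))
draw(T,rect(-.059,.059,-.07,.07,.004),qt,a,(115,155),4.3,(0,255,255))
for lx,w in((-.04,.0182),(.018,.013),(.047,.013)): draw(T,rect(lx-w/2,lx+w/2,-.062,.003,.038),qt,a,(115,155),4.3,(0,200,0))
for x in [-.0585,-.0415,-.0213,.0021,.0287,.0585]:
    for y in(-.06,.03): draw(T,rect(x-.0035,x+.0035,y,y+.03,.028),qr,b,(302,205),4.3,(0,0,255))
draw(T,rect(-.064,.064,-.06,.06,.006),qr,b,(302,205),4.3,(0,255,255))
cv2.imwrite("pics/ov.png",np.hstack([a,b]))
E
```

```text
[[ 0.0268  0.9868 -0.1596  0.375 ]
 [-0.9996  0.0275  0.0022 -0.0969]
 [ 0.0066  0.1594  0.9872  1.073 ]
 [ 0.      0.      0.      1.    ]]
[[522.4779   0.     293.0971]
 [  0.     522.4779 208.9917]
 [  0.       0.       1.    ]]
shell near lower tip (array([ 0.4617, -0.3185,  0.0738]), [np.float64(0.0016348500266733206), np.float64(0.001634850026673213)])
shell near-left low (array([ 0.4888, -0.2232,  0.0613]), [np.float64(0.0015877011940446798), np.float64(0.0015877011940447986)])
bolt (array([ 0.5083, -0.2607,  0.118 ]), [np.float64(0.0005455192156577489), np.float64(0.0005455192156579109)])
```

View pics/ov.png

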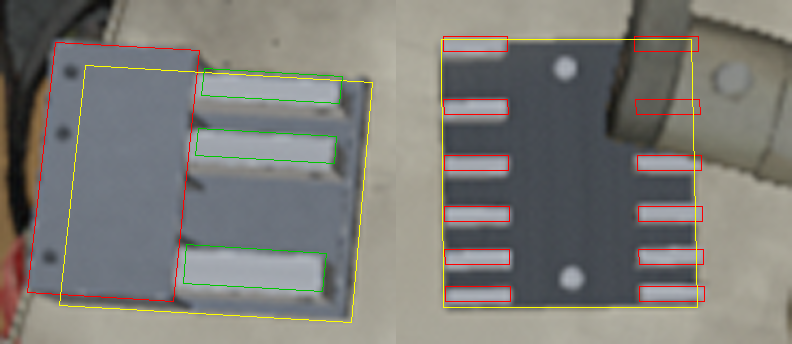

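The overlay matches within about 1–2 mm: tray pose ≈ (0.5605, 0.167, -0.031 rad), rack ≈ (0.4765, -0.2005, +0.027 rad). The tool rest's underside is about 60–70 mm above the bench at y < -0.223, x > 0.46. I'll plan the approach from that.

```bash
cat > plan.py <<'E'
from h import *
from scipy.spatial.transform import Rotation as R
np.set_printoptions(precision=4,suppress=True)
def to(pos,yaw,lean=0,flip=None):
    """shift(cm)/turn to TCP pos, tool down, jaws along yaw dir, lean about jaw axis (neg = body to +y)"""
    o=telemetry.get_obs(); C=R.from_quat(o["ee_rot"]); best=None
    for f in (0,np.pi):
        z=np.array([np.cos(yaw+f),np.sin(yaw+f),0]); x=np.array([0,0,-1.]); y=np.cross(z,x)
        D=R.from_rotvec(lean*np.array([np.cos(yaw),np.sin(yaw),0]))*R.from_matrix(np.c_[x,y,z])
        rv=(D*C.inv()).as_rotvec()
        if best is None or np.linalg.norm(rv)<np.linalg.norm(best): best=rv
    print("shift cm",(np.array(pos)-o["position"])*100,"turn",best,"w",o["grip_width"],"F",o["ft_force"],"t",o["clock"])
E
python3 -c "
from plan import *
print(R.from_quat(telemetry.get_obs()['ee_rot']).as_matrix())
to([.5185,.1333,.15],-.03)"
```

```text
[[-0.     -0.9586  0.2848]
 [ 0.0001  0.2848  0.9586]
 [-1.      0.      0.0001]]
shift cm [ 34.0508 -46.585   -8.1357] turn [-0.0001  0.0001 -1.312 ] w 0.9969395673712538 F [-0.0972 -0.3864 -1.066 ] t 1.6
```

```bash
python3 -m crank '[[0.4,[2.2,-3,0],[0,0,-0.11]],[0.4,[2.2,-3,0],[0,0,-0.11]],[0.4,[2.2,-3,0],[0,0,-0.11]],[0.4,[2.2,-3,0],[0,0,-0.11]],[0.4,[2.2,-3,0],[0,0,-0.11]],[0.4,[2.2,-3,0],[0,0,-0.11]],[0.4,[2.2,-3,0],[0,0,-0.11]],[0.4,[2.2,-3,0],[0,0,-0.11]],[0.4,[2.2,-3,0],[0,0,-0.11]],[0.4,[2.2,-3,0],[0,0,-0.11]],[0.4,[2.2,-3,0],[0,0,-0.11]],[0.4,[2.2,-3,0],[0,0,-0.1]]]' 60
python3 -c "
from plan import *
to([.5185,.1333,.15],-.03)"
```

```text
clock: 2.6
position: [0.4428, 0.2375, 0.2317]
ee_rot: [0.012, 0.707, -0.012, 0.707]
ft_force: [1.0, 0.5, -0.6]
grip_width: 0.6
shift cm [  7.5709 -10.4199  -8.1663] turn [-0.0006  0.0005  0.0035] w 0.6000093875690513 F [ 0.9933  0.4652 -0.5993] t 2.6
```

```bash
python3 -m crank '[[0.5,[2.5,-3.5,-2],[0,0,0.0035]],[0.5,[2.5,-3.5,-2],[0,0,0]],[0.5,[2.57,-3.42,-2],[0,0,0]],[0.5,[0,0,-2.1],[0,0,0]],[0.5,[0,0,-2],[0,0,0]],[0.5,[0,0,-2],[0,0,0]],[0.5,[0,0,0],[0,0,0]],[0.5,[0,0,0],[0,0,0]]]'
python3 -c "
from plan import *
to([.5185,.1333,.010],-.03)
c=viewer.camera('top'); cv2.imwrite('pics/t1.png',cv2.resize(c['frame'][130:250,100:240,::-1],None,fx=5,fy=5))
import sys
"
```

```text
clock: 3.27
position: [0.5081, 0.1473, 0.1173]
ee_rot: [0.008, 0.708, -0.009, 0.707]
ft_force: [0.4, -0.4, 0.8]
grip_width: 0.5
shift cm [  1.035   -1.3975 -10.7345] turn [ 0.0009 -0.0013 -0.0055] w 0.5004353351778666 F [ 0.4204 -0.4284  0.7555] t 3.2667
```

View pics/t1.png

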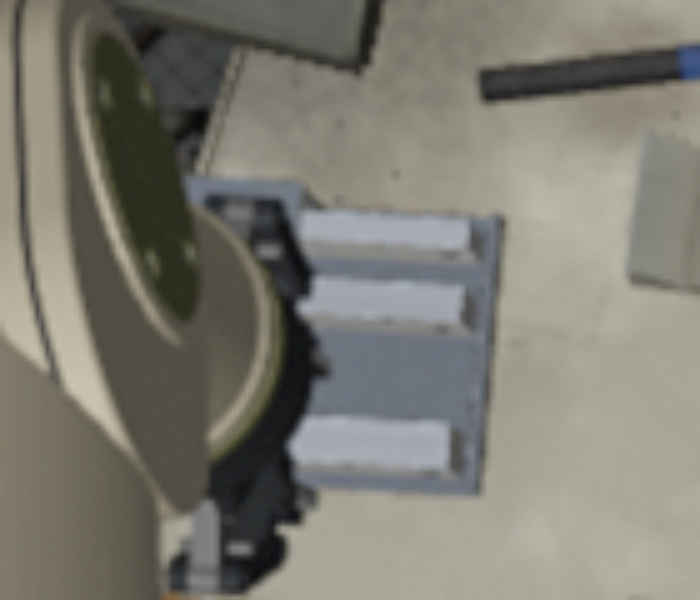

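The bar's free end still shows to the right of the hand at about (290–450, 420–470). The hand is high and slightly behind, so I'll step in and then down.

```bash
python3 -m crank '[[0.5,[0.5,-0.7,-1],[0,0,-0.005]],[0.5,[0.53,-0.7,-1],[0,0,0]],[0.5,[0,0,-1.5],[0,0,0]],[0.5,[0,0,-1.5],[0,0,0]],[0.5,[0,0,-1.5],[0,0,0]],[0.5,[0,0,-1.5],[0,0,0]],[0.5,[0,0,0],[0,0,0]],[0.5,[0,0,0],[0,0,0]]]'
python3 -c "
from plan import *
to([.5185,.1333,.010],-.03)"
```

```text
clock: 3.98
position: [0.5189, 0.1325, 0.0371]
ee_rot: [0.01, 0.707, -0.011, 0.707]
ft_force: [0.7, -0.0, -0.5]
grip_width: 0.498
shift cm [-0.0385  0.0784 -2.7102] turn [ 0.001  -0.0009  0.0003] w 0.4981589339594707 F [ 0.688  -0.0427 -0.5346] t 3.9833
```

```bash
python3 -m crank '[[0.5,[0,0,-0.9],[0,0,0]],[0.5,[0,0,-0.9],[0,0,0]],[0.5,[0,0,-0.8],[0,0,0]],[0.5,[0,0,0],[0,0,0]],[0.7,[0,0,0],[0,0,0]],[0.75,[0,0,0],[0,0,0]],[1,[0,0,0],[0,0,0]],[1,[0,0,0],[0,0,0]],[1,[0,0,0],[0,0,0]],[1,[0,0,0],[0,0,0]],[1,[0,0,0],[0,0,0]]]' 60
python3 -c "
from plan import *
to([.5185,.1333,.010],-.03)"
```

```text
clock: 4.9
position: [0.5191, 0.1336, 0.012]
ee_rot: [0.011, 0.707, -0.01, 0.707]
ft_force: [-1.1, -0.9, 5.3]
grip_width: 0.2
shift cm [-0.0627 -0.0278 -0.1971] turn [-0.0003  0.0006 -0.0005] w 0.19970293909743234 F [-1.1013 -0.9388  5.3013] t 4.9
```

```bash
python3 -m crank '[[1,[0,0,0.29],[-0.0312,0.001,0]],[1,[0,0,0.29],[-0.0312,0.001,0]],[1,[0,0,0.29],[-0.0312,0.001,0]],[1,[0,0,0.29],[-0.0312,0.001,0]],[1,[0,0,0],[0,0,0]],[1,[0,0,0],[0,0,0]],[1,[0,0,0],[0,0,0]]]' 70
python3 -c "
from plan import *
to([.5185,.1333,.024],-.03,-.125); print(telemetry.get_obs()['torque'])
c=viewer.camera('top'); a=cv2.resize(c['frame'][150:240,120:220,::-1],None,fx=4,fy=4)
c=viewer.camera('scene'); b=cv2.resize(c['frame'][130:220,200:300,::-1],None,fx=4,fy=4)
cv2.imwrite('pics/t2.png',np.hstack([a,b]))"
```

```text
clock: 5.48
position: [0.5189, 0.1338, 0.023]
ee_rot: [-0.033, 0.706, -0.054, 0.705]
ft_force: [-0.3, 1.3, -0.4]
grip_width: 0.197
shift cm [-0.0361 -0.0516  0.0993] turn [-0.0016 -0.0001 -0.0006] w 0.19706895552706644 F [-0.2886  1.3489 -0.3704] t 5.4833
[0.8505 0.0219 0.0457]
```

View pics/t2.png

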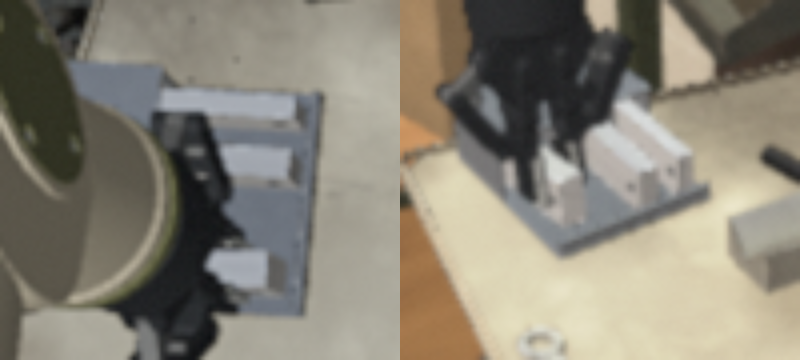

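The hand holds the bar's front end (right half, about (560,190)) with its tip just inside the lip, and the other bars are undisturbed. I'll draw it out along its own axis and watch the force.

```bash
python3 -m crank '[[1,[0,0,0.1],[0,0,0]],[1,[-0.015,-0.4,0.05],[0,0,0]],[1,[-0.015,-0.5,0.063],[0,0,0]],[1,[-0.015,-0.5,0.063],[0,0,0]],[1,[-0.015,-0.5,0.063],[0,0,0]],[1,[0,0,0],[0,0,0]]]'
python3 -c "
from plan import *
o=telemetry.get_obs();print(o['torque'],o['ft_force'])"
```

```text
clock: 6.08
position: [0.5182, 0.1125, 0.0266]
ee_rot: [-0.033, 0.706, -0.055, 0.705]
ft_force: [0.1, 0.0, -3.5]
grip_width: 0.2
[ 0.0203 -0.0259  0.0205] [ 0.0788  0.0471 -3.5094]
```

```bash
python3 -m crank '[[1,[-0.02,-0.6,0.075],[0,0,0]],[1,[-0.02,-0.6,0.075],[0,0,0]],[1,[-0.02,-0.6,0.075],[0,0,0]],[1,[-0.02,-0.6,0.075],[0,0,0]],[1,[-0.02,-0.6,0.075],[0,0,0]],[1,[-0.02,-0.6,0.075],[0,0,0]],[1,[-0.02,-0.6,0.075],[0,0,0]],[1,[0,0,0],[0,0,0]]]'
python3 -c "
from plan import *
o=telemetry.get_obs();print(o['torque'],o['ft_force'])"
```

```text
clock: 6.75
position: [0.5169, 0.0707, 0.032]
ee_rot: [-0.033, 0.706, -0.055, 0.705]
ft_force: [-0.5, 0.1, -2.5]
grip_width: 0.201
[ 0.0788 -0.0346  0.0057] [-0.5298  0.1465 -2.5344]
```

```bash
python3 -m crank '[[1,[0,0,1.2],[0,0,0]],[1,[0,0,1.2],[0,0,0]],[1,[0,-0.6,0.9],[0,0,0]],[1,[-0.04,-1.2,0],[0,0,0]],[1,[-0.04,-1.2,0],[0,0,0]],[1,[-0.04,-1.2,0],[0.0312,-0.001,0]],[1,[-0.04,-1.2,0],[0.0312,-0.001,0]],[1,[-0.04,-1.2,0],[0.0312,-0.001,0]],[1,[-0.04,-1.2,0],[0.0312,-0.001,0]],[1,[-0.04,-1.2,0],[0,0,0]],[1,[0,0,0],[0,0,0]],[1,[0,0,0],[0,0,0]]]'
python3 -c "
from plan import *
to([.5145,-.019,.009],-.03)
c=viewer.camera('top'); a=cv2.resize(c['frame'][150:250,160:260,::-1],None,fx=4,fy=4)
c=viewer.camera('scene'); b=cv2.resize(c['frame'][140:240,220:320,::-1],None,fx=4,fy=4)
cv2.imwrite('pics/t3.png',np.hstack([a,b]))"
```

```text
clock: 7.75
position: [0.5135, -0.0193, 0.0645]
ee_rot: [0.011, 0.707, -0.012, 0.707]
ft_force: [-0.2, -0.1, -3.9]
grip_width: 0.197
shift cm [ 0.0971  0.0257 -5.5501] turn [ 0.0005 -0.0005  0.0022] w 0.19723922877545672 F [-0.1667 -0.1287 -3.8667] t 7.75
```

View pics/t3.png

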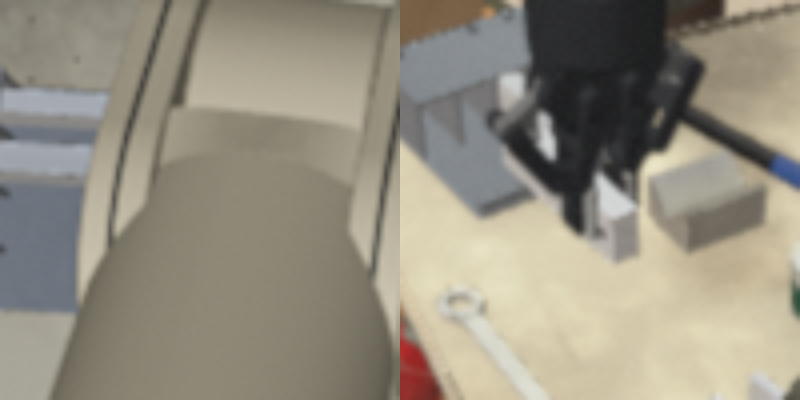

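The bar is out of the tray, held near its front end and roughly level, with its tip at about (620,230) and the V-block and wrench clear. I'll lower it until it touches.

```bash
python3 -m crank '[[1,[0.05,0,-1],[0,0,0]],[1,[0,0,-1],[0,0,0]],[1,[0,0,-1],[0,0,0]],[1,[0,0,-0.9],[0,0,0]],[1,[0,0,-0.7],[0,0,0]],[1,[0,0,-0.3],[0,0,0]],[1,[0,0,-0.3],[0,0,0]],[1,[0,0,-0.2],[0,0,0]],[1,[0,0,0],[0,0,0]]]'
python3 -c "
from plan import *
o=telemetry.get_obs();print(o['torque'],o['ft_force'],o['position'])"
```

```text
clock: 8.6
position: [0.5146, -0.0175, 0.0106]
ee_rot: [0.01, 0.707, -0.01, 0.707]
ft_force: [-0.0, -0.2, -3.4]
grip_width: 0.197
[-0.1104  0.0444 -0.0175] [-0.0443 -0.242  -3.4477] [ 0.5146 -0.0175  0.0106]
```

```bash
python3 -m crank '[[1,[0,0,-0.15],[0,0,0]],[1,[0,0,-0.1],[0,0,0]],[1,[0,0,-0.1],[0,0,0]],[1,[0,0,0],[0,0,0]]]'
python3 -c "
from plan import *
o=telemetry.get_obs();print(o['torque'],o['ft_force'],o['position'])"
```

```text
clock: 8.93
position: [0.5149, -0.0175, 0.008]
ee_rot: [0.011, 0.707, -0.01, 0.707]
ft_force: [-3.7, -0.7, 5.3]
grip_width: 0.199
[-0.0205  0.7665  0.0711] [-3.7231 -0.6899  5.2993] [ 0.5149 -0.0175  0.008 ]
```

```bash
python3 -m crank '[[0.7,[0,0,0],[0,0,0]],[0.5,[0,0,0],[0,0,0]],[0.5,[0,0,0],[0,0,0]],[0.5,[0,0,0],[0,0,0]],[0.5,[0,0,1],[0,0,0]],[0.5,[0,0,1.5],[0,0,0]],[0.5,[0,0,1.5],[0,0,0]],[0.5,[0,0,1.5],[0,0,0]],[0.5,[0,0,0],[0,0,0]],[0.5,[0,0,0],[0,0,0]]]'
python3 -c "
from plan import *
to([.5158,.0165,.065],-.03)
for n in('top','scene'):
    c=viewer.camera(n)
    for t in ('bar_a_mid','slot_4','sizing_rack','stock_tray'): print(n,t,[(W(c,d['location']).round(4),round(d['conf'],2)) for d in mark_of(t,c)[:5]])
cv2.imwrite('pics/t4.png',cv2.resize(c['frame'][130:270,210:370,::-1],None,fx=4,fy=4,interpolation=cv2.INTER_CUBIC))"
```

```text
clock: 9.77
position: [0.5153, -0.0174, 0.0634]
ee_rot: [0.011, 0.706, -0.01, 0.708]
ft_force: [-0.1, -0.0, -0.1]
grip_width: 0.502
shift cm [0.0536 3.3891 0.1641] turn [-0.0007  0.0021 -0.0006] w 0.5018285224733966 F [-0.1357 -0.0386 -0.1065] t 9.7667
top bar_a_mid [(array([0.6039, 0.164 , 0.0209]), 0.64)]
top slot_4 [(array([ 0.4265, -0.2013,  0.0047]), 0.88), (array([ 0.468 , -0.201 ,  0.0077]), 0.65), (array([ 0.5179, -0.1977,  0.0046]), 0.64), (array([ 0.494 , -0.2036,  0.0083]), 0.63), (array([ 0.4427, -0.2036,  0.007 ]), 0.6)]
top sizing_rack [(array([ 0.4755, -0.2003,  0.0017]), 0.81)]
top stock_tray [(array([ 0.5589,  0.169 , -0.0008]), 0.57)]
scene bar_a_mid []
scene slot_4 [(array([ 0.5202, -0.1995,  0.0016]), 0.91), (array([ 0.426 , -0.2029,  0.0072]), 0.84), (array([ 0.4687, -0.2011,  0.0053]), 0.73), (array([ 0.4896, -0.2019,  0.0016]), 0.56)]
scene sizing_rack [(array([ 0.477 , -0.2019,  0.0072]), 0.62), (array([0.5135, 0.0165, 0.0034]), 0.28)]
scene stock_tray [(array([ 0.4763, -0.2012,  0.0066]), 0.23)]
```

View pics/t4.png

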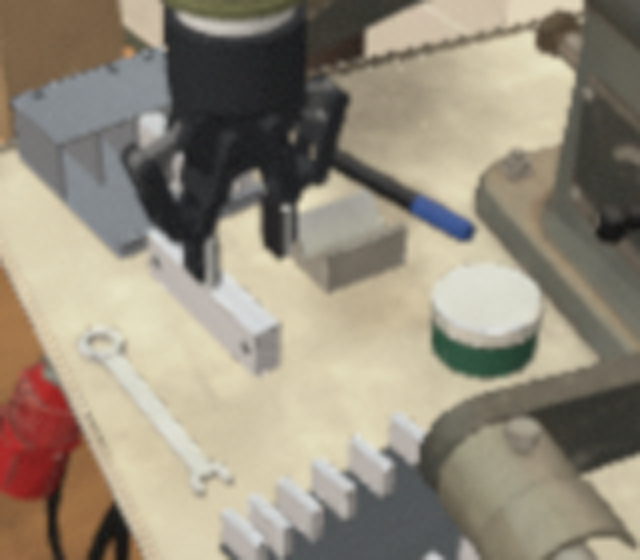

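The bar stands on edge on the bench clear of the tray, with its front end at crop (265,350); the tray's other bars, wrench, V-block and tin look untouched. For thickness, the linkage geometry (57 mm arms, 0.8 rad) turns grip reading 0.198 into about 18.1 mm, matching slot 4 (19.6 − 1.4 = 18.2). Next I'll locate the bar's front end.

```bash
python3 -c "
from plan import *
c=viewer.camera('scene')
f=lambda u,v,z: ray(c,(210+(u+.5)/4-.5,130+(v+.5)/4-.5),z)
print(f(246,343,.034),f(280,325,.034)); print(f(262,374,0),f(279,362,0)); print('rear top', f(150,230,.034))
t=[-.04,-.152]; print('pred mid', .5605-.04*.9995-.0307*.152, .1671+.0012-.152)
to([.5152,.0165,.065],-.03,-.45)
"
```

```text
[ 0.4959 -0.0488  0.034 ] [ 0.5211 -0.0475  0.034 ]
[ 0.5096 -0.0449  0.    ] [ 0.524  -0.0422  0.    ]
rear top [0.51   0.0749 0.034 ]
pred mid 0.5158536 0.01630000000000001
shift cm [0.0715 3.4065 0.2888] turn [-0.4497  0.0131 -0.0004] w 0.4957542468848425 F [ 0.3425  0.0744 -0.3018] t 10.3167
```

```bash
python3 -m crank '[[0.5,[0,0.7,0.8],[-0.075,0.002,0]],[0.5,[0,0.7,0.8],[-0.075,0.002,0]],[0.5,[0,0.7,0],[-0.075,0.002,0]],[0.5,[0,0.7,0],[-0.075,0.002,0]],[0.5,[0.07,0.5,0],[-0.075,0.002,0]],[0.5,[0,0,0],[-0.075,0.002,0]],[0.5,[0,0,0],[0,0,0]],[0.5,[0,0,0],[0,0,0]]]'
python3 -c "
from plan import *
to([.5155,.0155,.010],-.03,-.45); print(telemetry.get_obs()['joint_pos'])"
```

```text
clock: 10.98
position: [0.5151, 0.0162, 0.0777]
ee_rot: [-0.148, 0.691, -0.167, 0.687]
ft_force: [-0.0, 0.1, 0.2]
grip_width: 0.499
shift cm [ 0.0389 -0.0738 -6.7744] turn [-0.0007  0.0001 -0.0029] w 0.49911401040589093 F [-0.0138  0.0562  0.1808] t 10.9833
[-0.8636  0.3818  0.5565  1.8967  0.251   1.0899 -0.4871]
```

```bash
python3 -m crank '[[0.5,[0.04,-0.07,-1.3],[0,0,0]],[0.5,[0,0,-1.3],[0,0,0]],[0.5,[0,0,-1.3],[0,0,0]],[0.5,[0,0,-1.3],[0,0,0]],[0.5,[0,0,-1.2],[0,0,0]],[0.5,[0,0,-0.3],[0,0,0]],[0.5,[0,0,0],[0,0,0]],[0.5,[0,0,0],[0,0,0]]]' 80
python3 -c "
from plan import *
to([.5155,.0155,.010],-.03,-.45)"
```

```text
clock: 11.65
position: [0.5159, 0.0142, 0.0118]
ee_rot: [-0.147, 0.691, -0.168, 0.687]
ft_force: [-0.2, 0.5, -0.1]
grip_width: 0.498
shift cm [-0.0418  0.1294 -0.178 ] turn [-0.0003  0.0017  0.0002] w 0.49811706172256204 F [-0.2317  0.5285 -0.0991] t 11.65
```

```bash
python3 -m crank '[[0.7,[0,0,-0.15],[0,0,0]],[1,[0,0,0],[0,0,0]],[1,[0,0,0],[0,0,0]],[1,[0,0,0],[0,0,0]],[1,[0,0,0],[0,0,0]],[1,[0,0,0],[0,0,0]],[1,[0,0,0],[0,0,0]]]' 80
python3 -m crank '[[1,[0,0,0.5],[0,0,0]],[1,[0,0,1],[0,0,0]],[1,[0,0,1.5],[0,0,0]],[1,[0,0,1.5],[0,0,0]],[1,[0,0,1.5],[0,0,0]],[1,[0,0,1.5],[0,0,0]],[1,[0,0,0],[0,0,0]]]'
python3 -c "
from plan import *
o=telemetry.get_obs(); print(o['ft_force'],o['torque'],o['position'])"
```

```text
clock: 12.23
position: [0.5161, 0.015, 0.0104]
ee_rot: [-0.148, 0.691, -0.168, 0.688]
ft_force: [-1.2, 0.8, 5.6]
grip_width: 0.196
clock: 12.82
position: [0.517, 0.015, 0.0876]
ee_rot: [-0.147, 0.69, -0.168, 0.689]
ft_force: [0.3, -0.2, -3.2]
grip_width: 0.2
[ 0.3221 -0.1707 -3.1851] [ 0.8086 -0.0773  0.037 ] [0.517  0.015  0.0876]
```

```bash
python3 -m crank '[[1,[-0.2,-1.4,0],[0.03,0,0.006]],[1,[-0.2,-1.4,0],[0.03,0,0.006]],[1,[-0.2,-1.4,0],[0.03,0,0.006]],[1,[-0.2,-1.4,0],[0.03,0,0.006]],[1,[-0.2,-1.4,0],[0.03,0,0.006]],[1,[-0.2,-1.4,0],[0.03,0,0.006]],[1,[-0.2,-1.4,0],[0.03,0,0.006]],[1,[-0.2,-1.4,0],[0.03,0,0.006]],[1,[-0.2,-1.4,0],[0.01,0,0.006]],[1,[-0.2,-1.4,0],[0,0,0.003]],[1,[0,-1,0],[0,0,0]],[1,[0,0,0],[0,0,0]]]'
python3 -c "
from plan import *
to([.4906,-.1525,.065],.0272,-.2); o=telemetry.get_obs(); print(o['torque'],o['joint_pos'])"
```

```text
clock: 13.82
position: [0.4949, -0.1374, 0.0846]
ee_rot: [-0.08, 0.703, -0.062, 0.704]
ft_force: [0.1, -0.1, -3.8]
grip_width: 0.191
shift cm [-0.4287 -1.5085 -1.9584] turn [ 0.0008 -0.0003  0.0025] w 0.19130122322993562 F [ 0.0554 -0.0771 -3.7658] t 13.8167
[ 0.3394  0.0259 -0.0663] [-0.5191  0.2288  0.6307  1.9932  0.0808  0.9396  0.0752]
```

```bash
python3 -m crank '[[1,[-0.2,-0.5,-0.5],[0,0,0.0025]],[1,[-0.2,-0.5,-0.5],[0,0,0]],[1,[-0.03,-0.5,-0.5],[0,0,0]],[1,[0,0,-0.5],[0,0,0]],[1,[0,0,0],[0,0,0]],[1,[0,0,0],[0,0,0]],[1,[0,0,0],[0,0,0]]]'
python3 -c "
from plan import *
to([.4906,-.1525,.065],.0272,-.2); o=telemetry.get_obs(); print(o['torque'],o['ft_force'])
c=viewer.camera('top'); a=cv2.resize(c['frame'][200:290,300:400,::-1],None,fx=4,fy=4,interpolation=cv2.INTER_CUBIC)
c=viewer.camera('scene'); b=cv2.resize(c['frame'][200:310,255:355,::-1],None,fx=4,fy=4,interpolation=cv2.INTER_CUBIC)
a=cv2.copyMakeBorder(a,0,b.shape[0]-a.shape[0],0,0,0)
cv2.imwrite('pics/t5.png',np.hstack([a,b]))"
```

```text
clock: 14.4
position: [0.4916, -0.1499, 0.0648]
ee_rot: [-0.082, 0.702, -0.06, 0.705]
ft_force: [0.5, -0.1, -3.5]
grip_width: 0.197
shift cm [-0.0975 -0.2599  0.0203] turn [ 0.0002  0.0003 -0.0037] w 0.19686026112969038 F [ 0.532  -0.0523 -3.4645] t 14.4
[ 0.3331  0.0019 -0.0096] [ 0.532  -0.0523 -3.4645]
```

View pics/t5.png

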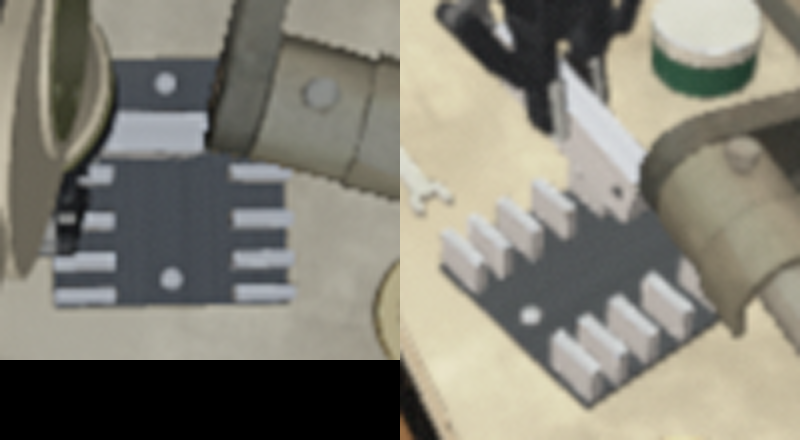

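The bar is pitched nose-down over slot 4. Its top face is at rows 113–148 in the top crop, and its nose at (620,205) in the scene crop is just short of the tool rest. I'll check its x against the slot from this picture, then lower.

```bash
python3 -c "
from plan import *
c=viewer.camera('top')
for v in(113,148,130.5): print(v, ray(c,(300+160/4,200+(v+.5)/4-.5),.078))
print('slot4 x at that y', .4919-.0272*(ray(c,(340,232.7),.078)[1]+.2001))"
python3 -m crank '[[1,[-0.1,-0.2,-0.4],[0,0,-0.0037]],[1,[0,0,-0.4],[0,0,0]],[1,[0,0,-0.4],[0,0,0]],[1,[0,0,-0.4],[0,0,0]],[1,[0,0,-0.3],[0,0,0]],[1,[0,0,0],[0,0,0]],[1,[0,0,0],[0,0,0]]]'
python3 -c "
from plan import *
to([.4906,-.1525,.045],.0272,-.2); o=telemetry.get_obs(); print(o['torque'],o['ft_force'])"
```

```text
113 [ 0.5016 -0.1901  0.078 ]
148 [ 0.4848 -0.1903  0.078 ]
130.5 [ 0.4932 -0.1902  0.078 ]
slot4 x at that y 0.4916306188360776
clock: 15.13
position: [0.4902, -0.1523, 0.0456]
ee_rot: [-0.08, 0.703, -0.061, 0.704]
ft_force: [-0.4, -0.1, -3.6]
grip_width: 0.199
shift cm [ 0.0372 -0.023  -0.0558] turn [ 0.0003 -0.0002  0.0006] w 0.19913982933211463 F [-0.4181 -0.1499 -3.6457] t 15.1333
[ 0.3745  0.0187 -0.0185] [-0.4181 -0.1499 -3.6457]
```

```bash
python3 -m crank '[[1,[0,0,-0.15],[0,0,0]],[1,[0,0,-0.15],[0,0,0]],[1,[0,0,-0.15],[0,0,0]],[1,[0,0,-0.1],[0,0,0]],[1,[0,0,0],[0,0,0]],[1,[0,0,0],[0,0,0]]]'
python3 -c "
from plan import *
o=telemetry.get_obs(); print(o['torque'],o['ft_force'],o['position'])"
```

```text
clock: 15.63
position: [0.4904, -0.1522, 0.0403]
ee_rot: [-0.08, 0.702, -0.061, 0.705]
ft_force: [-0.1, -0.5, -4.1]
grip_width: 0.199
[ 0.3715 -0.0072 -0.0091] [-0.051  -0.5173 -4.0577] [ 0.4904 -0.1522  0.0403]
```

```bash
python3 -m crank '[[1,[0,0,-0.15],[0,0,0]],[1,[0,0,-0.15],[0,0,0]],[1,[0,0,-0.1],[0,0,0]],[1,[0,0,0],[0,0,0]],[1,[0,0,0],[0,0,0]]]'
python3 -c "
from plan import *
o=telemetry.get_obs(); print(o['torque'],o['ft_force'],o['position'])"
```

```text
clock: 16.05
position: [0.4903, -0.1522, 0.0362]
ee_rot: [-0.08, 0.703, -0.061, 0.704]
ft_force: [-0.3, -0.1, -2.4]
grip_width: 0.194
[ 0.4511  0.0679 -0.0034] [-0.3113 -0.0671 -2.4436] [ 0.4903 -0.1522  0.0362]
```

```bash
p(){ python3 -c "
from plan import *
o=telemetry.get_obs(); print(o['torque'],o['ft_force'],o['position'])"; }
python3 -m crank '[[1,[0.05,0,0],[0,0,0]],[1,[0.05,0,0],[0,0,0]],[1,[0,0,0],[0,0,0]],[1,[0,0,0],[0,0,0]]]' >/dev/null; p
python3 -m crank '[[1,[-0.1,0,0],[0,0,0]],[1,[-0.1,0,0],[0,0,0]],[1,[0,0,0],[0,0,0]],[1,[0,0,0],[0,0,0]]]' >/dev/null; p
```

```text
[ 0.3564  1.2228 -0.2024] [-6.1161  1.5832 -0.0688] [ 0.4906 -0.1523  0.036 ]
[ 0.4064  0.025  -0.0057] [ 0.2739  0.0656 -3.5447] [ 0.4899 -0.1522  0.0365]
```

```bash
p(){ python3 -c "
from plan import *
o=telemetry.get_obs(); print(o['torque'],o['ft_force'],o['position'])"; }
python3 -m crank '[[1,[-0.05,0,0],[0,0,0]],[1,[0,0,0],[0,0,0]],[1,[0,0,0],[0,0,0]]]' >/dev/null; p
python3 -m crank '[[1,[-0.05,0,0],[0,0,0]],[1,[0,0,0],[0,0,0]],[1,[0,0,0],[0,0,0]]]' >/dev/null; p
python3 -m crank '[[1,[-0.05,0,0],[0,0,0]],[1,[0,0,0],[0,0,0]],[1,[0,0,0],[0,0,0]]]' >/dev/null; p
```

```text
[ 0.3745 -0.1692  0.0678] [ 0.6115  0.1755 -2.9126] [ 0.4892 -0.1521  0.0364]
[ 0.3896 -0.9505  0.261 ] [ 4.801  -1.3413 -4.0294] [ 0.4891 -0.1522  0.0365]
[ 0.3903 -1.48    0.4318] [ 6.0906 -0.6101 -6.6936] [ 0.489  -0.1521  0.0366]
```

Side contacts at x ≈ 0.4905 and 0.4891 give 1.4 mm of play, so this is slot 4 and the bar fits it. I'll centre the bar and slide the nose into the far comb under the tool rest.

```bash
p(){ python3 -c "
from plan import *
o=telemetry.get_obs(); print(o['torque'],o['ft_force'],o['position'])"; }
python3 -m crank '[[1,[0.2,0,0],[0,0,0]],[1,[0,0,0],[0,0,0]],[1,[0,0,0],[0,0,0]]]' >/dev/null; p
python3 -m crank '[[1,[0.01,-0.3,0],[0,0,0]],[1,[0.01,-0.4,0],[0,0,0]],[1,[0.01,-0.4,0],[0,0,0]],[1,[0.01,-0.4,-0.05],[0,0,0]],[1,[0.01,-0.4,-0.05],[0,0,0]],[1,[0,0,0],[0,0,0]],[1,[0,0,0],[0,0,0]]]' >/dev/null; p
```

```text
[0.3588 0.0027 0.0159] [ 0.4356 -0.1491 -3.0638] [ 0.4893 -0.1523  0.036 ]
[ 0.389  -0.0493  0.0221] [ 0.4745  0.117  -2.9769] [ 0.4903 -0.1716  0.0353]
```

```bash
p(){ python3 -c "
from plan import *
o=telemetry.get_obs(); print(o['torque'],o['ft_force'],o['position'])"; }
python3 -m crank '[[1,[0.01,-0.3,0],[0,0,0]],[1,[0.01,-0.3,0],[0,0,0]],[1,[0.01,-0.3,0],[0,0,0]],[1,[0,0,0],[0,0,0]],[1,[0,0,0],[0,0,0]]]' >/dev/null; p
```

```text
[ 0.1813 -0.3439  0.1955] [ 0.6712 -1.732  -3.6406] [ 0.4909 -0.1806  0.0355]
```

```bash
p(){ python3 -c "
from plan import *
o=telemetry.get_obs(); print(o['torque'],o['ft_force'],o['position'])"; }
python3 -m crank '[[1,[0.01,-0.3,0],[0,0,0]],[1,[0.01,-0.3,-0.05],[0,0,0]],[1,[0.01,-0.3,0],[0,0,0]],[1,[0,0,0],[0,0,0]],[1,[0,0,0],[0,0,0]]]' >/dev/null; p
python3 -m crank '[[1,[0.01,-0.3,-0.05],[0,0,0]],[1,[0.01,-0.3,0],[0,0,0]],[1,[0,0,0],[0,0,0]],[1,[0,0,0],[0,0,0]]]' >/dev/null; p
```

```text
[ 0.1902 -0.702   0.3014] [ 2.7865 -1.5837 -4.3008] [ 0.4912 -0.1897  0.0349]
[ 0.2565 -1.0382  0.4151] [ 4.5801 -1.547  -5.5794] [ 0.4915 -0.1956  0.0344]
```

```bash
p(){ python3 -c "
from plan import *
o=telemetry.get_obs(); print(o['torque'],o['ft_force'],o['position'])"; }
python3 -m crank '[[1,[0.04,0,0],[0,0,0.008]],[1,[0,0,0],[0,0,0]],[1,[0,0,0],[0,0,0]]]' >/dev/null; p
python3 -m crank '[[1,[0,-0.06,-0.3],[-0.042,-0.001,0]],[1,[0,-0.06,-0.3],[-0.042,-0.001,0]],[1,[0,-0.06,-0.3],[-0.042,-0.001,0]],[1,[0,0,0],[0,0,0]],[1,[0,0,0],[0,0,0]]]' >/dev/null; p
```

```text
[ 0.2007 -0.295   0.131 ] [ 0.3951 -0.0459 -4.1622] [ 0.4912 -0.1954  0.0342]
[ 0.6894 -0.0631  0.0241] [-0.101   0.6664 -3.1149] [ 0.4912 -0.1963  0.025 ]
```

Contact has eased. I'll continue levelling and seat it.

```bash
p(){ python3 -c "
from plan import *
o=telemetry.get_obs(); print(o['torque'],o['ft_force'],o['position'])"; }
python3 -m crank '[[1,[0.005,-0.08,-0.25],[-0.042,-0.001,0]],[1,[0.005,-0.08,-0.25],[-0.042,-0.001,0]],[1,[0.005,-0.08,-0.25],[-0.042,-0.001,0]],[1,[0,0,0],[0,0,0]],[1,[0,0,0],[0,0,0]]]' >/dev/null; p
python3 -m crank '[[1,[0,0,-0.1],[0,0,0]],[1,[0,0,-0.1],[0,0,0]],[1,[0,0,0],[0,0,0]],[1,[0,0,0],[0,0,0]]]' ; p
```

```text
[ 0.8183 -0.0127  0.0826] [-0.7843  0.5828 -3.8919] [ 0.4915 -0.1994  0.0177]
clock: 20.88
position: [0.4917, -0.2002, 0.0164]
ee_rot: [-0.17, 0.687, -0.147, 0.691]
ft_force: [-2.9, 1.5, 5.2]
grip_width: 0.198
[ 0.4858  0.5871 -0.2349] [-2.852   1.4846  5.1892] [ 0.4917 -0.2002  0.0164]
```

```bash
python3 -m crank '[[1,[-0.02,0,-0.05],[0,0,0]],[0.7,[0,0,0],[0,0,0]],[0.6,[0,0,0],[0,0,0]],[0.6,[0,0,0],[0,0,0]],[0.6,[0,0,0],[0,0,0]],[0.6,[0,0.4,0.85],[0,0,0]],[0.6,[0,0.6,1.2],[0,0,0]],[0.6,[0,0.6,1.2],[0,0,0]],[0.6,[0,0.6,1.2],[0,0,0]],[0.6,[0,0.9,1.8],[0,0,0]],[0.6,[0,0.9,1.8],[0,0,0]],[0.6,[0,0,0],[0,0,0]]]'
python3 -m crank '[[0.6,[0,2,2],[0,0,0]],[0.6,[0,2.5,2],[0,0,0]],[0.6,[0,2.5,2],[0,0,0]],[0.6,[0,2.5,2],[0,0,0]],[0.6,[-1,2.5,2],[0,0,0]],[0.6,[-2,2.5,0],[0,0,0]],[0.6,[-2,2.5,0],[0,0,0]],[0.6,[-2,2.5,0],[0,0,0]],[0.6,[0,2.5,0],[0,0,0]],[0.6,[0,0,0],[0,0,0]],[0.6,[0,0,0],[0,0,0]]]'
python3 -c "
from plan import *
c=viewer.camera('top'); a=cv2.resize(c['frame'][200:290,300:400,::-1],None,fx=4,fy=4,interpolation=cv2.INTER_CUBIC)
c=viewer.camera('scene'); b=cv2.resize(c['frame'][200:310,255:355,::-1],None,fx=4,fy=4,interpolation=cv2.INTER_CUBIC)
print([(W(c,d['location']).round(4),round(d['conf'],2)) for d in mark_of('bar_a_mid',c)])
a=cv2.copyMakeBorder(a,0,b.shape[0]-a.shape[0],0,0,0)
cv2.imwrite('pics/t6.png',np.hstack([a,b]))"
```

```text
clock: 21.88
position: [0.4936, -0.1577, 0.0988]
ee_rot: [-0.17, 0.686, -0.146, 0.693]
ft_force: [0.6, 0.5, 1.0]
grip_width: 0.402
clock: 22.8
position: [0.4215, 0.0615, 0.1959]
ee_rot: [-0.171, 0.687, -0.146, 0.691]
ft_force: [-0.7, 0.3, 0.2]
grip_width: 0.402
[(array([0.6024, 0.1666, 0.021 ]), 0.53)]
```

View pics/t6.png

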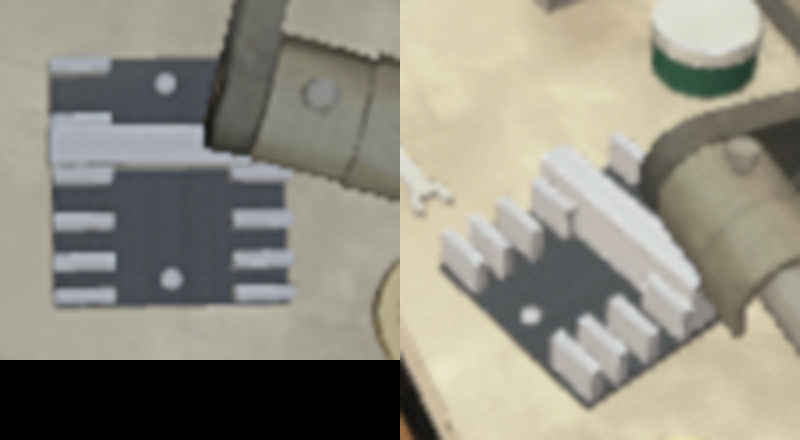

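The bar sits between the fins of slot 4 (top crop rows 122–165) with its +y end level with the rack's edge at col 50. In the scene crop its top stands evenly above the fins along its length. The arm is clear and at rest, so I'm handing in.

```bash
python3 -c "
from plan import *
o=telemetry.get_obs(); print(o['ft_force'],abs(o['joint_velocities']).max(),o['clock'])
print(manip.hand_in())"
```

```text
[ 0.1393  1.209  -0.2406] 0.005479594327169645 22.95
the job is handed in; nothing more can be done
None
```

The separate-lane bar is seated in slot 4 of the sizing rack and the job is handed in at about 23 s; `hand_in` gives no verdict. I lifted the bar's free end over the lip and drew it out endwise. I set it down on edge on the bench clear of the tray, let go, and took it again by its middle.

- **Slot choice:** I did not try slots 1 to 3. The grip reading of about 0.198 works out to roughly 18.1 mm thick, too thick for slot 3 (16.4 mm). In slot 4 the bar touched the two sides 1.4 mm apart, which is the stated play for the slot that fits.
- **Seating:** The grinder's tool rest hangs over slot 4, so I slid the bar in tilted nose-down from the +y side and then levelled it. It met the base at the expected height.
- **Last picture:** The bar was down between both fin rows, with its near end level with the rack's end. The far end is hidden under the tool rest, so I checked it only by touch and height.
- **Checks that disagreed or fell short:** The picture network never found this bar, either on the bench or in the rack, so its position comes from my own pixel and contact measurements. I last saw the two remaining bars, still in place, as the bar came out, and looked for the V-block, tin and wrench after setting it on the bench. I did not re-measure any of them at the end, though no unexpected forces showed up.

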